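# Start the coffee grind: rocker, grinder key, timer

### The job

Start a timed coffee grind, touching things only lightly with the fingertips, in this order: press the raised end of the socket block's rocker to switch it on, then press the key on top of the grinder fully down, then tap the big key of the round timer and let it spring back up. Do not pick up, tip or shift the grinder or the timer, leave the mug, jar, carton and spoon alone, and finish clear of everything.

Things in the scene. Friction and masses are not known exactly. Their poses are not given: they have to be found in the camera images.
- strip: White socket block, fixed to the counter, 190 x 66 mm and 40 mm high, with two outlets and, near one end, one grey rocker switch. Origin on the counter under the rocker's pivot; x runs along the block from the rocker to the outlets, z up; the block reaches from -40 to +150 mm along x. Any yaw within about 0.5 rad of straight ahead. Two low side cheeks along the rocker reach 49 mm height and stay below the rocker's top.
- rocker (a joint): Grey rocker switch of the socket block, 60 mm long along the block, 30 mm wide, 10 mm thick, pivot 52 mm above the counter, axis across the block. 0 = off (the end towards the outlets stands raised), 0.36 rad = fully on (that end down). It stays where it is left by friction: about 2.5 N at the raised end moves it. On counts from 0.25 rad.
- rocker_raised_end (a point): Spot on the rocker's top face to press: 22 mm from the pivot towards the outlets, on the centre line; moves with the rocker. About 61 mm above the counter when off; goes down about 8 mm to fully on.
- grinder: Coffee grinder, free-standing upright cylinder, 96 mm diameter, steel below and black lid above, 150 mm high without its key, about 1.1 kg. Origin at the centre of its underside, z up.
- grinder_key (a joint): Round grey key, 40 mm diameter, in the middle of the grinder's lid. 0 = up, 0.008 m = fully down; stays where it is left (friction of about 2.5 N). Down counts from 0.005 m.
- grinder_key_top (a point): Centre of the top face of the grinder's key; moves with it. About 164 mm above the counter when up, 156 mm when fully down.
- timer: Kitchen timer, loose low white round puck, 72 mm diameter, 24 mm high without its key, about 0.22 kg. Origin at the centre of its underside, z up.
- timer_key (a joint): Round white key, 48 mm diameter, in the middle of the timer's top. 0 = up, 0.008 m = fully down; a spring returns it: about 1.2 N to start, 4 N fully down. A tap counts from 0.004 m.
- timer_key_top (a point): Centre of the top face of the timer's key; moves with it. About 34.5 mm above the counter when up.
- mug: Bystander: white mug, 80 mm diameter, 90 mm high, origin at the centre of its underside.
- jar: Bystander: amber glass jar with steel cap, 76 mm diameter, 110 mm high, origin at the centre of its underside.
- carton: Bystander: cardboard carton 60 x 100 x 70 mm high, origin at the centre of its underside.
- spoon: Bystander: spoon 140 mm long lying on the counter near the robot, along its x axis.
Things that resemble listed ones, but are neither listed nor needed, are in the scene too. Of the things shaped like the timer, the white one is meant. What is shaped like the strip but yellow is not meant.

How it is judged (in metres and radians):
On the way, in this order (a step that is already met when the one before it is completed fails the run):
1. the socket block's rocker is pressed on (0.25 rad or more) (value of joint rocker above 0.25 rad), for 0.05 s.
2. then the grinder's key is pressed down (5 mm or more) (value of joint grinder_key above 0.005 m), for 0.05 s.
3. then the timer's key is tapped with the fingers (4 mm or more) (value of joint timer_key above 0.004 m and contact force between the fingers and timer above 0.3 N), for 0.02 s.
At the end, for the whole second after the job is handed in: Rocker on (over 0.25 rad), grinder key down (over 5 mm), timer key sprung back up (under 2 mm), grinder and timer standing upright (within 0.1 rad), at rest and within 25 mm of where they stood (value of joint rocker above 0.25 rad and value of joint grinder_key above 0.005 m and value of joint timer_key below 0.002 m and distance of each of grinder, timer from where it was at the start of the episode below 0.025 m and angle between each of grinder, timer's own z axis and vertical below 0.1 rad and linear speed of each of grinder, timer below 0.02 m/s); the robot touches nothing.
It fails at once if the grinder key is pressed while the socket block is still off (value of joint grinder_key above 0.004 m and value of joint rocker below 0.2 rad).
It fails at once if the timer is pressed while the grinder key is still up (value of joint timer_key above 0.003 m and value of joint grinder_key below 0.004 m).
It fails at once if something is pressed with more than 30 N (contact force between any of the arm, the fingers and strip above 30 N or contact force between any of the arm, the fingers and grinder above 30 N or contact force between any of the arm, the fingers and timer above 30 N).
It fails at once if the grinder or the timer is lifted more than 8 mm, tipped more than 0.2 rad or shifted more than 25 mm (height (world z) of any of grinder, timer above 0.008 m or angle between any of grinder, timer's own z axis and vertical above 0.2 rad or distance of any of grinder, timer from where it was at the start of the episode above 0.025 m).
It fails at once if a bystander (mug, jar, carton, spoon) is moved more than 20 mm (distance of any of mug, jar, carton, spoon from where it was at the start of the episode above 0.02 m).
It also fails if it takes over 51 s, if anything falls off the work surface, if the arm or the gripper's body presses on something with over 40 N, if the wrist force passes 120 N, or if a joint passes its speed limit or range.

### The arm

A 7-joint arm with a two-finger parallel gripper is mounted at the origin on the work surface. World frame = base frame: x ahead of the robot, y to its left, z up, the work surface at z = 0. Lengths are in mm, angles in rad, forces in N, time in s.
With the tool pointing down it reaches from about 400 to 875 mm from the base axis. Payload 4.4 kg.
Tool frame: the origin (TCP) lies at the very end of the fingers, on their centre line; the grasp point (between the pads) lies 19 mm behind it; z points along the fingers, y is the line along which they close (so a half turn about z gives the same grasp; the last joint's range is limited). The gripper opens to 85 mm and grips with 20 to 120 N. Pads are 22 mm wide; open, the fingers measure 114 mm over their backs; the gripper's body (76 mm by 85 mm) begins 54 mm behind the grasp point. The pads swing forward as they close: fully open they stand 13 mm farther back than shut.
Start: joints at [1.245, 0.628, 0.038, 1.517, -0.027, 0.996, -0.02], TCP at [167.004, -628.194, 231.313] pointing down, gripper open.
Joint ranges: [-3.06, 3.06], [-0.37, 2.12], [-1.25, 1.32], [0.18, 2.47], [-1.1, 4.24], [0.23, 1.98], [-2.94, 2.94]. Speed limits (rad/s): [2.57, 2.57, 3.14, 3.14, 3.14, 3.14, 3.14].

### API

Orientations are given as [roll, pitch, yaw] about the fixed x, y, z axes, in that order (R = Rz(yaw) Ry(pitch) Rx(roll)).
In Python, from cell import ctrl gives the robot as it stands.
- The arm moves only by the tool jog_arm, never from a script. Its argument "plan" is a list of rows, each an object of numbers: "tx", "ty", "tz": the shift along the tool's x, y, z as a fraction of full scale; "wx", "wy", "wz": the turn, a rotation vector about the tool's x, y, z as a fraction of full scale; "claw": the closure, from 0 (fully open) to 1 (shut). In form: [{"tx": .., "ty": .., "tz": .., "wx": .., "wy": .., "wz": .., "claw": ..}, ...]. A call has 1 to 12 rows; each row is the pose to reach, as a shift and turn from the pose commanded when the call began, along the tool's axes at that moment; what a row does not reach only later rows make up. Full scale, the value 1, is 300 mm for a shift and 90 degrees for a turn. A row lasts 1/10 s, in which the tool goes at most 50 mm and 8.59 degrees, less where a joint would pass 70% of its speed; a pose out of reach is approached as far as the arm can. A call with a number of a shift or a turn outside -1 to 1 is refused whole. A call with a gripper value outside its range is refused whole. The fingers move at their own pace and stop on an object; the grip force is fixed at half the most. Time passes only in rows, so rows that repeat a pose let the fingers close. It gives the time, the measured TCP pose, the force, the opening and the grip force at its end, in the units of the state.
- ctrl.read_state(): the state, without advancing time (a new reading comes with each control period).
- ctrl.get_image(name): name is "scene" or "side" or "wrist"; returns a dict with "img" (420x560x3 uint8, red, green, blue), "depth" (420x560 float32, mm along the optical axis (not along the pixel's ray), 0 where there is no reading), "fx", "fy", "cx", "cy" (pixels), "position" and "orientation" of the camera in the world; the wrist camera has in their place "hand_eye" (4x4, takes a point from camera to tool coordinates, whose origin is the TCP and whose axes are the flange's). Camera axes: x right, y down, z forward; pixel columns grow to the right and rows downward; lengths in mm; the calibration is good to about 2 mm. The wrist camera is an equidistant fisheye: a pixel r from the principal point sees the ray r / f radians off the axis. A picture is of the moment at which its call begins: read the wrist's pose just before it.
- ctrl.finish_job(): hands the job in; it is judged then, once.
Trained networks look in a picture, given as the dict that the camera call returned (one of the last four; its "shot" number tells which), for a name from the list of things; names that differ only in an ending like _2 or _b are one class to them, and where a whole thing is asked for, a point or a joint stands for the part that bears it (a point fixed in the world has none). Each returns a list of dicts, best first, with "score" (0 to 1); they miss things now and then, are a little off and sometimes report something else, mostly with a low value. They report only what shows in the picture. A call takes as long as a camera call. They do not tell look-alikes from the thing itself.
- ctrl.trace(picture, thing): "pixels" (420x560 bool, what is visible of it) and "extent" ([centre column, centre row, width, height] in pixels, round what is visible of it).
The state is a dict: "clock": time; "qpos": joint angles; "qd": joint speeds; "tau": joint torques, N m; "eef_pos": TCP position; "tool_rot": TCP orientation; "force": force on the tool from outside, world axes, zero at the start; "torque": the same for the moment, N m; "width": finger opening in mm; "gripper_force": force on a finger pad.
Only numpy, scipy, OpenCV 4.12 (cv2) and the standard library are available. Lean on these libraries where they do the work, as an engineer would, in place of code of your own. Each camera call takes 0.05 s, during which the arm holds its last target. There are 200 camera calls.

## Working session

There is one attempt and no reset: what is moved stays moved. The work goes in short steps, Python scripts to look and compute and a tool call to move; the robot and the scene stay as the last step left them, time stands still between calls to the robot, and variables do not carry over. Pictures are saved under pics/ and viewed, at most 10 in all, crops included, and the job is handed in when it is done.

Besides the shell and the picture viewer there is one more tool, called after "Emit:" as name([rows], argument=value, ...), one row to a line, values as JSON. jog_arm: Moves the arm, as the interface text tells. Shift numbers are shares of 300 mm and turn numbers shares of 90 degrees, none past 1 either way. Its arguments: {"type":"object","properties":{"plan":{"type":"array"}},"required":["plan"]}

```bash
mkdir -p pics
cat > h.py <<'E'
import numpy as np, cv2
from scipy.spatial.transform import Rotation as R
from cell import ctrl
def cam(p):
    o=np.array(p["orientation"]); 
    M=o if o.shape==(3,3) else R.from_euler('xyz',o).as_matrix()
    return M,np.array(p["position"])
def cloud(p):
    v,u=np.mgrid[:420,:560]; d=p["depth"]
    c=np.stack([(u-p["cx"])/p["fx"]*d,(v-p["cy"])/p["fy"]*d,d],-1)
    M,t=cam(p); return c@M.T+t
def save(n,img): cv2.imwrite('pics/'+n,img[...,::-1])
E
python3 - <<'E'
from h import *
s=ctrl.read_state();print(s)
ims=[]
for n in("scene","side"):
    p=ctrl.get_image(n);ims.append(p["img"]);W=cloud(p);print(n,p["position"],p["orientation"],p["fx"])
    for th in("strip","rocker","grinder","grinder_key","timer","timer_key","mug","jar","carton","spoon"):
        for r in ctrl.trace(p,th)[:3]:
            m=r["pixels"]&(p["depth"]>0)
            if m.sum()<5: continue
            q=W[m];top=q[q[:,2]>np.percentile(q[:,2],95)-6]
            print(th,round(r["score"],2),np.round(r["extent"]),"med",np.round(np.median(q,0)),"topmid",np.round((top.min(0)+top.max(0))/2),"col",np.median(p["img"][m],0),m.sum())
    np.savez(n+'.npz',W=W,img=p["img"])
    save(n+'.png',p["img"])
E
```

```text
{'clock': 0.0, 'qpos': array([ 1.24517696,  0.62934678,  0.0384281 ,  1.51838141, -0.02702103,
        0.99631339, -0.0200244 ]), 'qd': array([-0.00121401, -0.00130211,  0.0007038 , -0.00051241,  0.00012964,
       -0.00108648,  0.00029898]), 'tau': array([ 5.05812768e-04, -5.63410807e+01,  1.22610256e+00, -1.93440092e+01,
        1.09493229e-02,  1.05932675e-02,  2.77607262e-05]), 'eef_pos': array([ 166.86616732, -627.55560482,  230.38413043]), 'tool_rot': array([-3.13966102e+00,  2.47887527e-07,  2.59794427e-01]), 'force': array([-0.5911844 ,  0.08938594, -0.0903346 ]), 'torque': array([ 0.05937772, -0.00882408, -0.0318678 ]), 'gripper_force': 0.0, 'width': 85.58317241351342}
scene [1150.29400548  171.96592281  758.22831462] [-2.37717504 -0.00781214  1.86706122] 388.08542634368234
strip 0.84 [289. 258.  33.  81.] med [627.  48.  38.] topmid [551.  31.  55.] col [168. 164. 160.] 2082
strip 0.66 [326. 192.  29.  61.] med [395.  79.  37.] topmid [316.  62.  54.] col [250. 238.  93.] 1422
strip 0.43 [385. 246.  22.  16.] med [519. 255.  31.] topmid [515. 255.  31.] col [250. 246. 239.]
[... 3017 characters left out ...]
med [507. 259.  34.] topmid [508. 258.  35.] col [232. 223. 213.] 444
mug 0.8 [263. 135.  31.  43.] med [ 766. -164.   56.] topmid [ 774. -171.   88.] col [147. 139. 131.] 1245
mug 0.57 [378. 139.  19.  19.] med [ 482. -257.  162.] topmid [ 484. -262.  163.] col [154. 150. 148.] 214
jar 0.81 [217. 156.  35.  50.] med [776. -22.  80.] topmid [795. -35. 110.] col [109.  75.  35.] 1349
jar 0.67 [247. 227.  85.  60.] med [588.  53.  40.] topmid [546.  35.  58.] col [160. 155. 153.] 2462
carton 0.94 [148. 214.  56.  53.] med [758. 195.  67.] topmid [777. 190.  71.] col [158. 122.  79.] 1791
spoon 0.6 [370. 235.  47.  41.] med [ 357. -132.   12.] topmid [ 383. -129.   19.] col [176. 163. 144.] 569
```

View pics/scene.png

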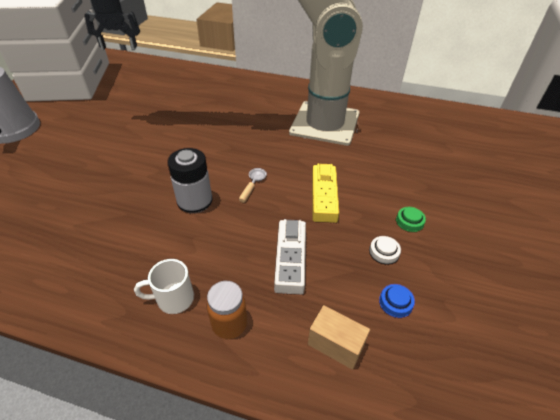

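View pics/side.png

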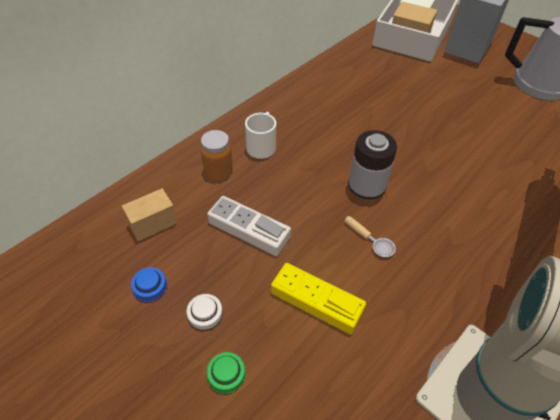

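Scene: white strip at (290,258) px with its rocker at the robot end, the grinder at (190,181) and the white timer at (385,250). The yellow strip and the blue and green timers are the look-alikes. The two cameras disagree by about 6 mm in x, so I'll fit the strip axis and then check it from the wrist.

```bash
cat >> h.py <<'E'
def rect(q):
    c,wh,a=cv2.minAreaRect(q[:,:2].astype(np.float32)); 
    if wh[0]<wh[1]: wh=wh[::-1]; a-=90
    return np.round(c,1),np.round(wh,1),np.round(a,1)
E
python3 - <<'E'
from h import *
for n in("scene","side"):
    p=ctrl.get_image(n);W=cloud(p);c0=np.array([555,33])
    for th,lo,hi in(("strip",33,46),("strip",25,70),("rocker",48,70)):
        for r in ctrl.trace(p,th):
            m=r["pixels"]&(p["depth"]>0);q=W[m]
            if len(q)<50 or np.linalg.norm(np.median(q,0)[:2]-[580,45])>80: continue
            q=q[(q[:,2]>lo)&(q[:,2]<hi)]
            print(n,th,lo,*rect(q),len(q)); break
s=ctrl.read_state(); T=R.from_euler('xyz',s["tool_rot"]).as_matrix()
d=np.array([567,35,150])-s["eef_pos"]; print(T.T@d/300)
E
```

```text
scene strip 33 [604.1  43.7] [188.6  65.5] 13.8 1526
scene strip 25 [604.3  43.9] [189.3  65.9] 13.6 1887
scene rocker 48 [549.8  31.1] [61.7 30. ] 11.6 219
side strip 33 [598.8  44.6] [191.5  68.7] 12.9 1495
side strip 25 [598.7  44.6] [191.6  68.7] 12.9 2107
side rocker 48 [545.5  32.1] [59.4 32.7] 12.8 337
[ 1.85641088 -1.79401968  0.27106413]
```

Emit:
jog_arm([
  {"tx":0.93,"ty":-0.9,"tz":-0.1,"claw":1},
  {"tx":0.93,"ty":-0.9,"tz":-0.1,"claw":1},
  {"tx":0.93,"ty":-0.9,"tz":-0.1,"claw":1},
  {"tx":0.93,"ty":-0.9,"tz":-0.1,"claw":1},
  {"tx":0.93,"ty":-0.9,"tz":-0.1,"claw":1},
  {"tx":0.93,"ty":-0.9,"tz":-0.1,"claw":1},
  {"tx":0.93,"ty":-0.9,"tz":-0.1,"claw":1},
  {"tx":0.93,"ty":-0.9,"tz":-0.1,"claw":1},
  {"tx":0.93,"ty":-0.9,"tz":-0.1,"claw":1},
  {"tx":0.93,"ty":-0.9,"tz":-0.1,"claw":1},
])

```text
invalid input at $.plan[0]: expected keys tx, ty, tz, wx, wy, wz, claw
```

Emit:
jog_arm([
  {"tx":0.92,"ty":-0.89,"tz":0.25,"claw":1},
  {"tx":0.92,"ty":-0.89,"tz":0.25,"claw":1},
  {"tx":0.92,"ty":-0.89,"tz":0.25,"claw":1},
  {"tx":0.92,"ty":-0.89,"tz":0.25,"claw":1},
  {"tx":0.92,"ty":-0.89,"tz":0.25,"claw":1},
  {"tx":0.92,"ty":-0.89,"tz":0.25,"claw":1},
  {"tx":0.92,"ty":-0.89,"tz":0.25,"claw":1},
  {"tx":0.92,"ty":-0.89,"tz":0.25,"claw":1},
  {"tx":0.92,"ty":-0.89,"tz":0.25,"claw":1},
  {"tx":0.92,"ty":-0.89,"tz":0.25,"claw":1},
  {"tx":0.92,"ty":-0.89,"tz":0.25,"claw":1},
])

```text
invalid input at $.plan[0]: expected keys tx, ty, tz, wx, wy, wz, claw
```

Emit:
jog_arm([
  {"tx":0.93,"ty":-0.9,"tz":-0.1,"wx":0,"wy":0,"wz":0,"claw":1},
  {"tx":0.93,"ty":-0.9,"tz":-0.1,"wx":0,"wy":0,"wz":0,"claw":1},
  {"tx":0.93,"ty":-0.9,"tz":-0.1,"wx":0,"wy":0,"wz":0,"claw":1},
  {"tx":0.93,"ty":-0.9,"tz":-0.1,"wx":0,"wy":0,"wz":0,"claw":1},
  {"tx":0.93,"ty":-0.9,"tz":-0.1,"wx":0,"wy":0,"wz":0,"claw":1},
  {"tx":0.93,"ty":-0.9,"tz":-0.1,"wx":0,"wy":0,"wz":0,"claw":1},
  {"tx":0.93,"ty":-0.9,"tz":-0.1,"wx":0,"wy":0,"wz":0,"claw":1},
  {"tx":0.93,"ty":-0.9,"tz":-0.1,"wx":0,"wy":0,"wz":0,"claw":1},
  {"tx":0.93,"ty":-0.9,"tz":-0.1,"wx":0,"wy":0,"wz":0,"claw":1},
  {"tx":0.93,"ty":-0.9,"tz":-0.1,"wx":0,"wy":0,"wz":0,"claw":1},
  {"tx":0.93,"ty":-0.9,"tz":-0.1,"wx":0,"wy":0,"wz":0,"claw":1},
  {"tx":0.93,"ty":-0.9,"tz":-0.1,"wx":0,"wy":0,"wz":0,"claw":1},
])

```text
clock: 2.7
eef_pos: [366.4, -296.9, 261.2]
tool_rot: [3.141, 0.0, 0.257]
force: [-0.6, -0.9, -0.7]
width: -0.4
gripper_force: 0.0
```

Emit:
jog_arm([
  {"tx":0.94,"ty":-0.9,"tz":0.3,"wx":0,"wy":0,"wz":0,"claw":1},
  {"tx":0.94,"ty":-0.9,"tz":0.3,"wx":0,"wy":0,"wz":0,"claw":1},
  {"tx":0.94,"ty":-0.9,"tz":0.3,"wx":0,"wy":0,"wz":0,"claw":1},
  {"tx":0.94,"ty":-0.9,"tz":0.3,"wx":0,"wy":0,"wz":0,"claw":1},
  {"tx":0.94,"ty":-0.9,"tz":0.3,"wx":0,"wy":0,"wz":0,"claw":1},
  {"tx":0.94,"ty":-0.9,"tz":0.3,"wx":0,"wy":0,"wz":0,"claw":1},
  {"tx":0.94,"ty":-0.9,"tz":0.3,"wx":0,"wy":0,"wz":0,"claw":1},
  {"tx":0.94,"ty":-0.9,"tz":0.3,"wx":0,"wy":0,"wz":0,"claw":1},
  {"tx":0.94,"ty":-0.9,"tz":0.3,"wx":0,"wy":0,"wz":0,"claw":1},
  {"tx":0.94,"ty":-0.9,"tz":0.3,"wx":0,"wy":0,"wz":0,"claw":1},
  {"tx":0.94,"ty":-0.9,"tz":0.3,"wx":0,"wy":0,"wz":0,"claw":1},
  {"tx":0.94,"ty":-0.9,"tz":0.3,"wx":0,"wy":0,"wz":0,"claw":1},
])

```text
clock: 3.9
eef_pos: [570.2, 35.2, 171.6]
tool_rot: [3.141, 0.0, 0.256]
force: [0.4, -0.1, 0.2]
width: -0.1
gripper_force: 0.0
```

```bash
cat >> h.py <<'E'
def wcloud():
    s=ctrl.read_state(); p=ctrl.get_image("wrist")
    v,u=np.mgrid[:420,:560]; x=(u-p["cx"])/p["fx"]; y=(v-p["cy"])/p["fy"]; th=np.hypot(x,y)
    d=p["depth"]; k=np.tan(np.minimum(th,1.5))/np.maximum(th,1e-9)
    c=np.stack([x*k*d,y*k*d,d],-1); H=np.array(p["hand_eye"]); T=R.from_euler('xyz',s["tool_rot"]).as_matrix()
    return s,p,(c@H[:3,:3].T+H[:3,3])@T.T+s["eef_pos"]
def wlook(things,name=None):
    s,p,W=wcloud(); print(np.round(s["eef_pos"],1),np.round(s["tool_rot"],3),s["clock"],s["force"])
    for th in things:
        for r in ctrl.trace(p,th)[:3]:
            m=r["pixels"]&(p["depth"]>0); q=W[m]
            if len(q)<20: continue
            z=np.percentile(q[:,2],90); q=q[abs(q[:,2]-z)<12]
            print(th,round(r["score"],2),np.round(r["extent"]),"z",np.round(z,1),*rect(q),np.median(p["img"][m],0))
    if name: save(name,p["img"])
E
python3 -c "
from h import *
wlook(['strip','rocker'],'w1.png')"
```

```text
[570.2  35.2 171.6] [3.141 0.    0.256] 3.9 [ 0.35164152 -0.13029598  0.17565417]
strip 0.94 [196. 310.  58.  78.] z 40.2 [415.6  86.4] [85.8 65.2] 14.4 [195. 162.  49.]
strip 0.6 [280. 151.  82. 212.] z 55.1 [561.6  33.7] [93.8 42. ] 13.2 [245. 244. 241.]
rocker 0.9 [278. 225.  35.  69.] z 60.8 [547.9  30.2] [59.9 29.6] 13.2 [172. 167. 160.]
```

View pics/w1.png

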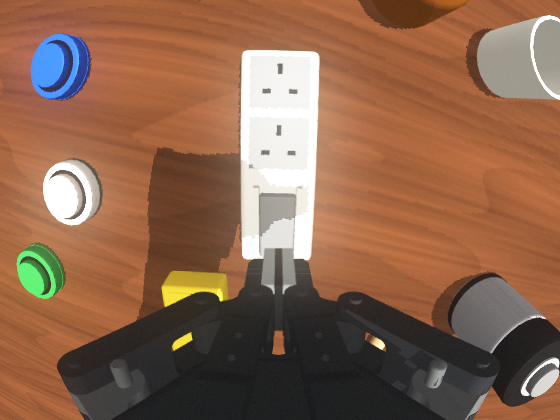

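The wrist view puts the rocker at (547.9, 30.2), 59.9×29.6 mm, yaw 13.2°, top at 61 mm. That matches the given sizes, and the TCP is already above the press spot.

Emit:
jog_arm([
  {"tx":0,"ty":0,"tz":0.15,"wx":0,"wy":0,"wz":0,"claw":1},
  {"tx":0,"ty":0,"tz":0.28,"wx":0,"wy":0,"wz":0,"claw":1},
  {"tx":0,"ty":0,"tz":0.34,"wx":0,"wy":0,"wz":0,"claw":1},
  {"tx":0,"ty":0,"tz":0.355,"wx":0,"wy":0,"wz":0,"claw":1},
  {"tx":0,"ty":0,"tz":0.36,"wx":0,"wy":0,"wz":0,"claw":1},
  {"tx":0,"ty":0,"tz":0.365,"wx":0,"wy":0,"wz":0,"claw":1},
  {"tx":0,"ty":0,"tz":0.37,"wx":0,"wy":0,"wz":0,"claw":1},
  {"tx":0,"ty":0,"tz":0.375,"wx":0,"wy":0,"wz":0,"claw":1},
  {"tx":0,"ty":0,"tz":0.38,"wx":0,"wy":0,"wz":0,"claw":1},
  {"tx":0,"ty":0,"tz":0.38,"wx":0,"wy":0,"wz":0,"claw":1},
])

```text
clock: 5.05
eef_pos: [571.6, 37.9, 57.9]
tool_rot: [3.141, -0.002, 0.26]
force: [2.0, -0.6, 2.7]
width: 0.0
gripper_force: 1.2
```

Emit:
jog_arm([
  {"tx":0,"ty":0,"tz":0.003,"wx":0,"wy":0,"wz":0,"claw":1},
  {"tx":0,"ty":0,"tz":0.006,"wx":0,"wy":0,"wz":0,"claw":1},
  {"tx":0,"ty":0,"tz":0.008,"wx":0,"wy":0,"wz":0,"claw":1},
  {"tx":0,"ty":0,"tz":0.008,"wx":0,"wy":0,"wz":0,"claw":1},
])

```text
clock: 5.45
eef_pos: [571.2, 37.9, 55.1]
tool_rot: [3.141, -0.001, 0.26]
force: [3.2, 0.1, 3.3]
width: -0.0
gripper_force: 2.0
```

Emit:
jog_arm([
  {"tx":0,"ty":0,"tz":0.002,"wx":0,"wy":0,"wz":0,"claw":1},
  {"tx":0,"ty":0,"tz":0.004,"wx":0,"wy":0,"wz":0,"claw":1},
  {"tx":0,"ty":0,"tz":0.006,"wx":0,"wy":0,"wz":0,"claw":1},
  {"tx":0,"ty":0,"tz":0.006,"wx":0,"wy":0,"wz":0,"claw":1},
])

```text
clock: 5.85
eef_pos: [571.2, 38.0, 53.7]
tool_rot: [3.141, -0.002, 0.26]
force: [2.7, 0.1, 7.6]
width: 0.2
gripper_force: 3.9
```

Emit:
jog_arm([
  {"tx":0,"ty":0,"tz":-0.1,"wx":0,"wy":0,"wz":0,"claw":1},
  {"tx":0,"ty":0,"tz":-0.25,"wx":0,"wy":0,"wz":0,"claw":1},
  {"tx":0,"ty":0,"tz":-0.4,"wx":0,"wy":0,"wz":0,"claw":1},
  {"tx":0,"ty":0,"tz":-0.4,"wx":0,"wy":0,"wz":0,"claw":1},
  {"tx":0,"ty":0,"tz":-0.4,"wx":0,"wy":0,"wz":0,"claw":1},
])

```text
clock: 6.35
eef_pos: [568.7, 37.5, 173.0]
tool_rot: [-3.141, 0.003, 0.26]
force: [-0.8, -0.7, -0.5]
width: -0.4
gripper_force: 0.0
```

Run:
```python
from h import *
s,p,W=wcloud();print(s["eef_pos"])
r=ctrl.trace(p,"rocker")[0];q=W[r["pixels"]&(p["depth"]>0)]
ax=np.array([np.cos(.23),np.sin(.23)])
t=(q[:,:2]-[547.9,30.2])@ax
k=(q[:,2]>46)&(abs(t)<28); print(r["score"],np.polyfit(t[k],q[k,2],1),k.sum())
print([ (a,np.median(q[k&(abs(t-a)<4),2])) for a in(-20,-10,0,10,20)])
```

```text
[568.74870943  37.46619765 172.96598624]
0.88 [-0.17896023 56.45929969] 2001
[(-20, np.float64(59.80624076700248)), (-10, np.float64(58.26845498627124)), (0, np.float64(56.45584471735758)), (10, np.float64(54.67052703371548)), (20, np.float64(52.88374958436774))]
```

Rocker slope is −0.18, so it is fully on. Next is the grinder, stopping 60 mm short of it for a close look.

Emit:
jog_arm([
  {"tx":0,"ty":0,"tz":-0.15,"wx":0,"wy":0,"wz":0,"claw":1},
  {"tx":-0.7,"ty":0.85,"tz":-0.3,"wx":0,"wy":0,"wz":0,"claw":1},
  {"tx":-0.7,"ty":0.85,"tz":-0.3,"wx":0,"wy":0,"wz":0,"claw":1},
  {"tx":-0.7,"ty":0.85,"tz":-0.3,"wx":0,"wy":0,"wz":0,"claw":1},
  {"tx":-0.7,"ty":0.85,"tz":-0.3,"wx":0,"wy":0,"wz":0,"claw":1},
  {"tx":-0.7,"ty":0.85,"tz":-0.3,"wx":0,"wy":0,"wz":0,"claw":1},
  {"tx":-0.7,"ty":0.85,"tz":-0.3,"wx":0,"wy":0,"wz":0,"claw":1},
  {"tx":-0.7,"ty":0.85,"tz":-0.3,"wx":0,"wy":0,"wz":0,"claw":1},
  {"tx":-0.7,"ty":0.85,"tz":-0.3,"wx":0,"wy":0,"wz":0,"claw":1},
  {"tx":-0.7,"ty":0.85,"tz":-0.3,"wx":0,"wy":0,"wz":0,"claw":1},
  {"tx":-0.7,"ty":0.85,"tz":-0.3,"wx":0,"wy":0,"wz":0,"claw":1},
])

```text
clock: 7.55
eef_pos: [432.9, -260.8, 261.8]
tool_rot: [-3.139, 0.002, 0.262]
force: [0.6, -0.1, -0.3]
width: -0.1
gripper_force: 0.0
```

```bash
python3 -c "
from h import *
wlook(['grinder_key','grinder'],'w2.png')"
```

```text
[ 432.9 -260.8  261.8] [-3.139e+00  2.000e-03  2.620e-01] 7.55 [ 0.60009822 -0.14800739 -0.34604546]
grinder_key 0.56 [301. 141.  52.  51.] z 163.3 [ 485.7 -264.2] [39.8 38.2] -74.1 [250. 250. 248.]
grinder_key 0.24 [88. 35. 56. 70.] z 57.7 [547.4  30.2] [66.1 44.6] 13.5 [244. 242. 239.]
grinder 0.8 [297. 139. 118. 121.] z 162.3 [ 485.6 -263. ] [85.7 85.4] 61.7 [113. 107. 104.]
grinder 0.65 [73. 37. 26. 51.] z 60.7 [547.1  31. ] [59.7 34. ] 14.2 [243. 242. 239.]
```

View pics/w2.png

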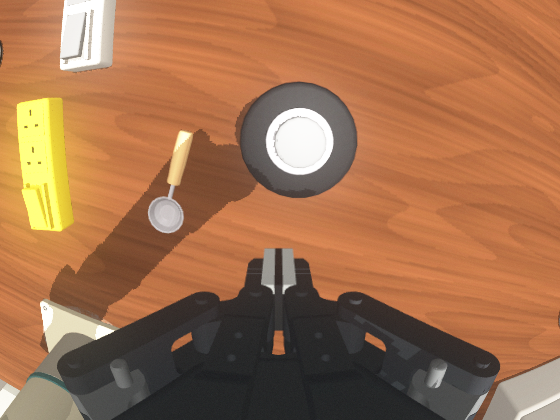

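The key is centred at about (486, −264) with its top at 163.5 mm, which agrees with the given 164. Going above it now.

Emit:
jog_arm([
  {"tx":0.168,"ty":0.055,"tz":0,"wx":0,"wy":0,"wz":0,"claw":1},
  {"tx":0.168,"ty":0.055,"tz":0.1,"wx":0,"wy":0,"wz":0,"claw":1},
  {"tx":0.168,"ty":0.055,"tz":0.2,"wx":0,"wy":0,"wz":0,"claw":1},
  {"tx":0.168,"ty":0.055,"tz":0.29,"wx":0,"wy":0,"wz":0,"claw":1},
  {"tx":0.168,"ty":0.055,"tz":0.3,"wx":0,"wy":0,"wz":0,"claw":1},
  {"tx":0.168,"ty":0.055,"tz":0.305,"wx":0,"wy":0,"wz":0,"claw":1},
  {"tx":0.168,"ty":0.055,"tz":0.305,"wx":0,"wy":0,"wz":0,"claw":1},
])

```text
clock: 8.4
eef_pos: [486.9, -265.6, 172.7]
tool_rot: [3.14, -0.002, 0.26]
force: [-0.9, -0.0, 0.0]
width: -0.1
gripper_force: 0.0
```

Emit:
jog_arm([
  {"tx":0,"ty":0,"tz":0.015,"wx":0,"wy":0,"wz":0,"claw":1},
  {"tx":0,"ty":0,"tz":0.025,"wx":0,"wy":0,"wz":0,"claw":1},
  {"tx":0,"ty":0,"tz":0.03,"wx":0,"wy":0,"wz":0,"claw":1},
  {"tx":0,"ty":0,"tz":0.034,"wx":0,"wy":0,"wz":0,"claw":1},
  {"tx":0,"ty":0,"tz":0.038,"wx":0,"wy":0,"wz":0,"claw":1},
  {"tx":0,"ty":0,"tz":0.042,"wx":0,"wy":0,"wz":0,"claw":1},
  {"tx":0,"ty":0,"tz":0.046,"wx":0,"wy":0,"wz":0,"claw":1},
  {"tx":0,"ty":0,"tz":0.05,"wx":0,"wy":0,"wz":0,"claw":1},
  {"tx":0,"ty":0,"tz":0.05,"wx":0,"wy":0,"wz":0,"claw":1},
])

```text
clock: 9.3
eef_pos: [486.0, -265.6, 156.5]
tool_rot: [3.141, -0.0, 0.26]
force: [0.6, 0.3, 0.6]
width: 0.2
gripper_force: 0.2
```

Emit:
jog_arm([
  {"tx":0,"ty":0,"tz":0.003,"wx":0,"wy":0,"wz":0,"claw":1},
  {"tx":0,"ty":0,"tz":0.005,"wx":0,"wy":0,"wz":0,"claw":1},
  {"tx":0,"ty":0,"tz":0.005,"wx":0,"wy":0,"wz":0,"claw":1},
])

```text
clock: 9.6
eef_pos: [486.1, -265.7, 156.0]
tool_rot: [3.141, -0.0, 0.26]
force: [-1.4, 1.4, 8.9]
width: -0.3
gripper_force: 4.6
```

Force of 8.9 N at z = 156: the key is at its stop. Backing off to check.

Emit:
jog_arm([
  {"tx":0,"ty":0,"tz":-0.1,"wx":0,"wy":0,"wz":0,"claw":1},
  {"tx":0,"ty":0,"tz":-0.2,"wx":0,"wy":0,"wz":0,"claw":1},
  {"tx":-0.168,"ty":-0.055,"tz":-0.35,"wx":0,"wy":0,"wz":0,"claw":1},
  {"tx":-0.168,"ty":-0.055,"tz":-0.35,"wx":0,"wy":0,"wz":0,"claw":1},
  {"tx":-0.168,"ty":-0.055,"tz":-0.35,"wx":0,"wy":0,"wz":0,"claw":1},
])

```text
clock: 10.1
eef_pos: [431.8, -263.4, 262.0]
tool_rot: [3.139, -0.001, 0.258]
force: [0.7, -0.4, 0.3]
width: 0.3
gripper_force: 0.0
```

```bash
python3 -c "
from h import *
wlook(['grinder_key','grinder'])"
```

```text
[ 431.8 -263.4  262. ] [ 3.139e+00 -1.000e-03  2.580e-01] 10.1 [ 0.71737683 -0.37337105  0.30468582]
grinder_key 0.75 [295. 140.  53.  52.] z 156.4 [ 485.5 -263.2] [39.3 39.1] -29.8 [250. 250. 248.]
grinder 0.92 [294. 137. 117. 122.] z 155.4 [ 485.3 -262.5] [93.5 93.1] 14.0 [113. 106. 104.]
```

The key top is now at 156.4 and the grinder has not moved. On to the timer.

Emit:
jog_arm([
  {"tx":0.3,"ty":-0.9,"tz":0,"wx":0,"wy":0,"wz":0,"claw":1},
  {"tx":0.3,"ty":-0.9,"tz":0,"wx":0,"wy":0,"wz":0,"claw":1},
  {"tx":0.3,"ty":-0.9,"tz":0,"wx":0,"wy":0,"wz":0,"claw":1},
  {"tx":0.3,"ty":-0.9,"tz":0,"wx":0,"wy":0,"wz":0,"claw":1},
  {"tx":0.3,"ty":-0.9,"tz":0,"wx":0,"wy":0,"wz":0,"claw":1},
  {"tx":0.3,"ty":-0.9,"tz":0,"wx":0,"wy":0,"wz":0,"claw":1},
  {"tx":0.3,"ty":-0.9,"tz":0,"wx":0,"wy":0,"wz":0,"claw":1},
  {"tx":0.3,"ty":-0.9,"tz":0,"wx":0,"wy":0,"wz":0,"claw":1},
])

```text
clock: 11.05
eef_pos: [450.8, 22.5, 259.1]
tool_rot: [-3.141, 0.002, 0.263]
force: [0.4, -0.1, -0.2]
width: -0.3
gripper_force: 0.0
```

Emit:
jog_arm([
  {"tx":0.2,"ty":-0.76,"tz":0.2,"wx":0,"wy":0,"wz":0,"claw":1},
  {"tx":0.2,"ty":-0.76,"tz":0.3,"wx":0,"wy":0,"wz":0,"claw":1},
  {"tx":0.2,"ty":-0.76,"tz":0.4,"wx":0,"wy":0,"wz":0,"claw":1},
  {"tx":0.2,"ty":-0.76,"tz":0.4,"wx":0,"wy":0,"wz":0,"claw":1},
  {"tx":0.2,"ty":-0.76,"tz":0.4,"wx":0,"wy":0,"wz":0,"claw":1},
  {"tx":0.2,"ty":-0.76,"tz":0.4,"wx":0,"wy":0,"wz":0,"claw":1},
  {"tx":0.2,"ty":-0.76,"tz":0.4,"wx":0,"wy":0,"wz":0,"claw":1},
  {"tx":0.2,"ty":-0.76,"tz":0.4,"wx":0,"wy":0,"wz":0,"claw":1},
])

```text
clock: 11.85
eef_pos: [450.7, 254.8, 140.0]
tool_rot: [3.14, 0.001, 0.257]
force: [-0.1, -0.7, 0.1]
width: 0.0
gripper_force: 0.0
```

```bash
python3 -c "
from h import *
wlook(['timer_key','timer'],'w3.png')"
```

```text
[450.7 254.8 140. ] [3.14e+00 1.00e-03 2.57e-01] 11.85 [-0.08296584 -0.7194846   0.13132304]
timer_key 0.96 [295. 130.  62.  60.] z 35.0 [511.4 257.6] [47.  46.6] -80.1 [250. 251. 246.]
timer_key 0.89 [198. 253.  54.  54.] z 34.7 [384.5 311.1] [53.4 47.8] 0.1 [ 35. 108.  44.]
timer 0.93 [289.   6.  55.  11.] z 22.6 [613.6 288.6] [43.9  8.1] -74.4 [22. 34. 76.]
timer 0.93 [202. 245.  79.  79.] z 34.3 [387.6 311.3] [68.9 68.5] 28.6 [ 34. 106.  43.]
timer 0.66 [534. 312.  50.  86.] z 17.7 [ 382.7 -123.3] [137.6  51.1] 8.3 [157. 141. 117.]
```

View pics/w3.png

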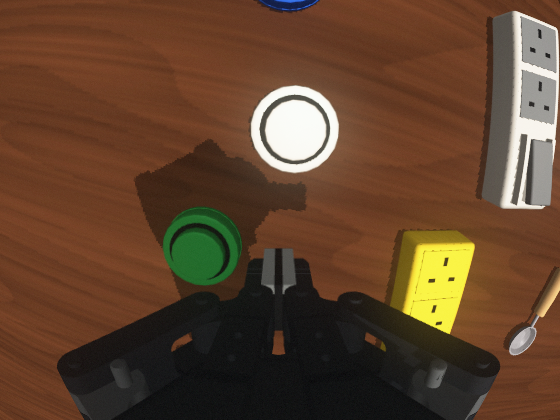

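The white timer key is centred in the picture at (295,130) px, which is (511.4, 257.6) with its top at about 35 mm. Approaching.

Emit:
jog_arm([
  {"tx":0.198,"ty":0.043,"tz":0,"wx":0,"wy":0,"wz":0,"claw":1},
  {"tx":0.198,"ty":0.043,"tz":0.1,"wx":0,"wy":0,"wz":0,"claw":1},
  {"tx":0.198,"ty":0.043,"tz":0.2,"wx":0,"wy":0,"wz":0,"claw":1},
  {"tx":0.198,"ty":0.043,"tz":0.3,"wx":0,"wy":0,"wz":0,"claw":1},
  {"tx":0.198,"ty":0.043,"tz":0.325,"wx":0,"wy":0,"wz":0,"claw":1},
  {"tx":0.198,"ty":0.043,"tz":0.325,"wx":0,"wy":0,"wz":0,"claw":1},
  {"tx":0.198,"ty":0.043,"tz":0.325,"wx":0,"wy":0,"wz":0,"claw":1},
])

```text
clock: 12.7
eef_pos: [511.9, 260.0, 44.1]
tool_rot: [-3.141, -0.002, 0.259]
force: [0.5, -0.1, 1.0]
width: -0.2
gripper_force: 0.0
```

Emit:
jog_arm([
  {"tx":0,"ty":0,"tz":0.015,"wx":0,"wy":0,"wz":0,"claw":1},
  {"tx":0,"ty":0,"tz":0.025,"wx":0,"wy":0,"wz":0,"claw":1},
  {"tx":0,"ty":0,"tz":0.032,"wx":0,"wy":0,"wz":0,"claw":1},
  {"tx":0,"ty":0,"tz":0.039,"wx":0,"wy":0,"wz":0,"claw":1},
  {"tx":0,"ty":0,"tz":0.046,"wx":0,"wy":0,"wz":0,"claw":1},
  {"tx":0,"ty":0,"tz":0.053,"wx":0,"wy":0,"wz":0,"claw":1},
  {"tx":0,"ty":0,"tz":0.053,"wx":0,"wy":0,"wz":0,"claw":1},
  {"tx":0,"ty":0,"tz":0.053,"wx":0,"wy":0,"wz":0,"claw":1},
])

```text
clock: 13.5
eef_pos: [511.2, 260.2, 26.9]
tool_rot: [-3.141, -0.001, 0.26]
force: [0.6, 0.1, 4.7]
width: -0.4
gripper_force: 1.9
```

Force of 4.7 N at z ≈ 27: the key is down about 7.5 mm. Releasing and retreating.

Emit:
jog_arm([
  {"tx":0,"ty":0,"tz":-0.03,"wx":0,"wy":0,"wz":0,"claw":1},
  {"tx":0,"ty":0,"tz":-0.15,"wx":0,"wy":0,"wz":0,"claw":1},
  {"tx":0,"ty":0,"tz":-0.3,"wx":0,"wy":0,"wz":0,"claw":1},
  {"tx":-0.19,"ty":-0.05,"tz":-0.45,"wx":0,"wy":0,"wz":0,"claw":1},
  {"tx":-0.19,"ty":-0.05,"tz":-0.45,"wx":0,"wy":0,"wz":0,"claw":1},
  {"tx":-0.19,"ty":-0.05,"tz":-0.45,"wx":0,"wy":0,"wz":0,"claw":1},
  {"tx":-0.19,"ty":-0.05,"tz":-0.45,"wx":0,"wy":0,"wz":0,"claw":1},
])

```text
clock: 14.2
eef_pos: [452.0, 259.8, 162.1]
tool_rot: [3.141, -0.001, 0.26]
force: [-0.1, -1.0, -0.3]
width: 0.3
gripper_force: 0.0
```

```bash
python3 -c "
from h import *
wlook(['timer_key','timer','rocker'])"
```

```text
[452.  259.8 162.1] [ 3.141e+00 -1.000e-03  2.600e-01] 14.2 [-0.13606008 -1.00110593 -0.30638126]
timer_key 0.92 [207. 246.  52.  50.] z 34.8 [387.8 311.4] [46.8 46.7] -17.8 [ 39. 116.  48.]
timer_key 0.78 [300. 133.  56.  58.] z 35.0 [511.4 256.5] [48.9 46.8] 87.4 [253. 253. 250.]
timer 0.96 [300. 130.  82.  82.] z 34.7 [511.8 257.5] [68.7 68.2] -74.1 [253. 252. 249.]
timer 0.72 [212. 240.  72.  70.] z 34.4 [388.1 311.4] [69.5 69.1] 31.2 [ 38. 115.  47.]
timer 0.63 [292.  10.  70.  20.] z 24.6 [617.9 289.9] [59.6 17. ] -75.6 [ 45.  54. 118.]
rocker 0.8 [528. 173.  26.  64.] z 60.5 [548.2  28.7] [59.1 37.8] 14.3 [169. 166. 162.]
```

The timer key is back up at 35 mm, the timer has not moved, and the arm is clear.

```bash
python3 -c "
from cell import ctrl
print(ctrl.finish_job())"
```

```text
the job is handed in; nothing more can be done
None
```

I switched the rocker on, pressed the grinder key fully down, and tapped the timer key, which sprang back up; nothing visibly moved, the arm finished clear, and the job was handed in at about 14 s (no verdict was returned).

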